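Hold the spray mask over the tacky lid

TASK

The top of the small lacquered box lid on the banding wheel is still tacky and I am about to spray its pattern. Pick up the rectangular spray mask by its wooden grip, carry it over the row of drying jars, and hold it level about a centimetre above the lid, centred on it and squared up with its edges; nothing may touch or shift the lid, and leave the jars and the round mask as they stand. Finish while still holding the mask there, motionless: do not lay it down or let go.

Things in the scene. Friction and masses are not known exactly. Their poses are not given: they have to be found in the camera images.
- mask: Rectangular spray mask, loose, about 0.16 kg: bare aluminium plate 3 mm thick, 100 mm along x, 130 mm along y, cut-outs the same after a half turn; a 50 mm wide tongue to x = -93 mm carries an upright grip. Origin: centre of the plate's underside; x from grip to plate, z up. Lies level, grip roughly towards the robot (yaw within 0.25 rad), on one of two like rests; which one varies.
- mask_grip (a point): Where to hold the rectangular mask: centre of its upright wooden grip, 75 mm from the mask's origin along -x and 40 mm above the plate's underside. The grip is 14 mm thick along the mask's x (pinch it that way), 50 mm wide along y, its top 60 mm above the plate's underside. Same axes as the mask.
- round_mask: Bystander: round spray mask, same material and same grip, but its plate is a disc of 100 mm diameter. Origin: centre of the disc's underside; grip 75 mm away along its -x. Leave it lying.
- rest_a: Fixed plywood rest under the rectangular mask: its two battens carry the mask's underside 22 mm above the work surface. Origin on the work surface below the mask's origin, same axes as the mask; its base board reaches from x = -105 to 65 mm and is 120 mm wide.
- lid: Box lid with amber-yellow lacquer, loose, 70 mm along its x, 100 mm along its y over the bead round its foot (top face 66 x 96 mm), 28 mm high, about 0.2 kg, lying flat in the middle of the banding wheel, top face up. Origin: centre of its underside, z up, y along its long side. Yaw within 0.45 rad.
- lid_top (a point): Centre of the lid's flat top face, 28 mm above its underside (83 mm above the work surface); same axes as the lid.
- wheel: Banding wheel (decorator's turntable): dark iron foot and a flat aluminium disc of 180 mm diameter that turns easily, its top 55 mm above the work surface, fixed to the bench. Origin: centre of its underside.
- board: Fixed drying board, 370 mm along its x (roughly away from the robot), 100 mm wide along its y, top 16 mm above the work surface, standing between the masks and the wheel. Origin: its centre, on the work surface.
- jar1: Bystander: lacquered jar with a dark mouth, loose, 110 mm high, 72 mm diameter, about 0.22 kg, upright on the drying board (the nearest of the three to the robot; its mouth 126 mm above the work surface, the highest). Origin: centre of its underside.
- jar2: Bystander: lacquered jar, loose, 100 mm high, 68 mm diameter, in the middle of the board. Origin: centre of its underside.
- jar3: Bystander: lacquered jar, loose, 90 mm high, 74 mm diameter, at the far end of the board. Origin: centre of its underside.
Things that resemble listed ones, but are neither listed nor needed, are in the scene too. Leave any red look-alike of the mask alone.

How it is judged:
By the outcome, as a careful person would: the job done as asked, in the order asked, and still so for the second after the job is handed in, while the arm keeps its last pose, push and grip.
It also fails if it takes over 46 s, if anything falls off the work surface, if the arm or the gripper's body presses on something with over 40 N, if the wrist force passes 120 N, or if a joint passes its speed limit or range.

ROBOT

A 6-joint arm with a two-finger parallel gripper is mounted at the origin on the work surface. World frame = base frame: x ahead of the robot, y to its left, z up, the work surface at z = 0. Lengths are in mm, angles in rad, forces in N, time in s.
With the tool pointing down it reaches from about 350 to 875 mm from the base axis. Payload 4.2 kg.
Tool frame: the origin (TCP) lies on the mounting face of the last link; the fingertips stand 173 mm ahead of it and the grasp point (between the pads) lies 155 mm ahead of it; z points along the fingers, y is the direction in which the jaws open and shut (so a half turn about z gives the same grasp; the last joint's range is limited). The gripper opens to 85 mm and grips with 20 to 120 N. Pads are 22 mm wide; open, the fingers measure 114 mm over their backs; the gripper's body (76 mm by 85 mm) begins 54 mm behind the grasp point. The pads swing forward as they close: fully open they stand 13 mm farther back than shut.
Start: joints at [1.54, 0.385, 0.008, 0, -1.194, -0.259], TCP at [178.568, 598.927, 404.712] pointing down, gripper open.
Joint ranges: [-3.14, 3.14], [-1.21, 2.06], [-1.07, 1.41], [-3.16, 2.05], [-2.99, -0.16], [-3.1, 3.1]. Speed limits (rad/s): [2.79, 2.79, 3.14, 3.14, 3.14, 3.14].

INTERFACE

Orientations are given as a unit quaternion [x, y, z, w].
In Python, from bench import arm gives the robot as it stands. The module is installed in compiled form; this text tells all that it offers.
- The arm moves only by the tool play_rows, never from a script. Its argument "moves" is a list of rows, each a list of 3 entries, a list of its own where there are three numbers: the shift along the world's x, y, z in units of 30 cm (1.0 is 30 cm), then the turn about the world's z in units of 30 degrees (1.0 is 30 degrees), then the gripper's target within -1 to 1 (shut at 1, half-way at 0, fully open at -1). In form: [[[x, y, z], turn, jaw], ...]. A call has 1 to 12 rows; each row is the pose to reach, as a shift and turn from the pose measured when the call began; what a row does not reach only later rows make up. A row lasts 1/8 s, in which the tool goes at most 62.5 mm and 10.7 degrees, less where a joint would pass 70% of its speed; a pose out of reach is approached as far as the arm can. A call with a number of a shift or a turn outside -1 to 1 is refused whole. A call with a gripper value outside its range is refused whole. The fingers move at their own pace and stop on an object; the grip force is fixed at half the most. Time passes only in rows, so rows that repeat a pose let the fingers close. It gives the time, the measured TCP pose, the force and the opening at its end, in the units of the state.
- arm.read_state(): the state, without advancing time (a new reading comes with each control period).
- arm.get_image(name): name is "side" or "top" or "wrist"; returns a dict with "pixels" (480x640x3 uint8, red, green, blue), "vfov" (degrees; the focal length in pixels is half the picture's height over the tangent of half this angle, whatever the lens; pixels are square), "cx", "cy" (the principal point, pixels), "xyz" and "rotation" of the camera in the world. Camera axes: x right, y up, looking along -z (the intrinsics and any distortion apply to the point x, -y, -z); pixel columns grow to the right and rows downward; lengths in mm; the calibration is good to about 2 mm. A picture is of the moment at which its call begins. There is no depth.
- arm.job_done(): hands the job in, once; it reports no verdict.
Trained networks look in a picture, given as the dict that the camera call returned (one of the last four; its "shot" number tells which), for a name from the list of things; names that differ only in an ending like _2 or _b are one class to them, and where a whole thing is asked for, a point or a joint stands for the part that bears it (a point fixed in the world has none). Each returns a list of dicts, best first, with "conf" (0 to 1); they miss things now and then, are a little off and sometimes report something else, mostly with a low value. They report only what shows in the picture. A call takes as long as a camera call. They do not tell look-alikes from the thing itself.
- arm.look_for(name, picture): "centre" ([x, y, z] in mm, in world coordinates, good to about 4 mm: the middle of the surface that is visible of it).
The state is a dict: "clock": time; "joints": joint angles; "joint_vel": joint speeds; "joint_efforts": joint torques, N m; "position": TCP position; "ee_rot": TCP orientation; "contact_force": force on the tool from outside, world axes, zero at the start; "wrist_torque": the same for the moment, N m; "gripper_width": finger opening in mm.
Only numpy, scipy, OpenCV 4.12 (cv2) and the standard library are available. Lean on these libraries where they do the work, as an engineer would, in place of code of your own. Each camera call takes 0.05 s, during which the arm holds its last target.

## Working session

There is one attempt and no reset: what is moved stays moved. The work goes in short steps, Python scripts to look and compute and a tool call to move; the robot and the scene stay as the last step left them, time stands still between calls to the robot, and variables do not carry over. Pictures are saved under pics/ and viewed, and the job is handed in when it is done.

Besides the shell and the picture viewer there is one more tool, called after ">>>" as name(argument=value, ...), one argument or row to a line, values as JSON. play_rows: Moves the arm, as the interface text tells. Shifts and turns lie within -1 to 1; 1 stands for 30 cm of shift or 30 degrees of turn. Its arguments: {"type":"object","properties":{"moves":{"type":"array"}},"required":["moves"]}

```bash
mkdir -p pics; cat > h.py <<'E'
from bench import arm
import numpy as np, cv2
def save(n,im): cv2.imwrite('pics/'+n+'.png',im['pixels'][:,:,::-1])
def K(im):
    f=240/np.tan(np.radians(im['vfov'])/2); return f,im['cx'],im['cy']
def R_(im):
    r=np.array(im['rotation'],float)
    if r.shape==(3,3): return r
    from scipy.spatial.transform import Rotation
    return Rotation.from_quat(r.ravel()).as_matrix()
def proj(im,P):
    P=np.atleast_2d(P); f,cx,cy=K(im); c=(P-np.array(im['xyz']))@R_(im)
    return np.c_[cx+f*c[:,0]/-c[:,2], cy-f*c[:,1]/-c[:,2]]
def ray(im,uv,z):
    uv=np.atleast_2d(uv).astype(float); f,cx,cy=K(im)
    d=np.c_[(uv[:,0]-cx)/f,-(uv[:,1]-cy)/f,-np.ones(len(uv))]@R_(im).T
    o=np.array(im['xyz']); t=(z-o[2])/d[:,2]
    return o+d*t[:,None]
E
python3 - <<'E'
from h import *
print(arm.read_state())
for n in ['top','side','wrist']:
    im=arm.get_image(n); save(n+'0',im)
    print(n,{k:v for k,v in im.items() if k!='pixels'})
    for o in ['mask','mask_grip','round_mask','rest_a','lid','lid_top','wheel','board','jar1','jar2','jar3']:
        print(o,[(np.round(d['centre']).tolist(),round(d['conf'],2)) for d in arm.look_for(o,im)][:3])
E
```

```text
{'clock': 0.0, 'joints': array([ 1.53960034e+00,  3.85538106e-01,  6.61695718e-03, -5.06332665e-04,
       -1.19403762e+00, -2.58606213e-01]), 'joint_vel': array([ 6.96324459e-04, -1.53118870e-03, -1.48169743e-03, -7.08847061e-04,
       -8.47815840e-05,  1.81588305e-04]), 'joint_efforts': array([-1.18532738e-03, -3.92288160e+01,  1.88399327e+01,  4.18620184e+00,
       -4.65793230e-03,  2.42641043e-06]), 'position': array([178.50354005, 598.7392693 , 403.6277646 ]), 'ee_rot': array([ 9.89506095e-01, -1.44486894e-01, -1.11114071e-04,  1.10093484e-03]), 'contact_force': array([0.53496124, 0.07049547, 0.00794095]), 'wrist_torque': array([0.00537716, 0.01847853, 0.0332125 ]), 'gripper_width': 85.56109877655028}
top {'vfov': 54.19262149139269, 'cx': 319.11398328212607, 'cy': 239.6518212596809, 'xyz': array([ 478.11389407, -130.23004998, 1164.61011803]), 'rotation': array([-0.02489318,  0.03214775,  0.7140268 , -0.69893675]), 'shot': 1}
mask [([446.0, -528.0, 6.0], 0.71), ([666.0, -261.0, 24.0], 0.66)]
mask_grip [([440.0, -531.0, 6.0], 0.81), ([666.0, -263.0, 25.0], 0.77)]
round_mask [([4
[... 1057 characters left out ...]
2)]
wheel [([607.0, -278.0, 12.0], 0.38)]
board [([508.0, -29.0, 17.0], 0.68)]
jar1 [([655.0, -28.0, 87.0], 0.91), ([549.0, -27.0, 92.0], 0.86), ([433.0, -32.0, 100.0], 0.58)]
jar2 [([655.0, -28.0, 87.0], 0.91), ([549.0, -27.0, 92.0], 0.86), ([433.0, -32.0, 100.0], 0.58)]
jar3 [([655.0, -28.0, 87.0], 0.91), ([549.0, -27.0, 92.0], 0.86), ([433.0, -32.0, 100.0], 0.58)]
wrist {'vfov': 62.36706805214302, 'cx': 317.6029394712471, 'cy': 242.2009003331577, 'xyz': array([243.70119326, 578.80866017, 373.99605082]), 'rotation': array([ 0.08141951, -0.10835559,  0.79438003, -0.59210666]), 'shot': 3}
mask []
mask_grip []
round_mask []
rest_a []
lid []
lid_top []
wheel []
board []
jar1 []
jar2 []
jar3 []
```

View pics/top0.png

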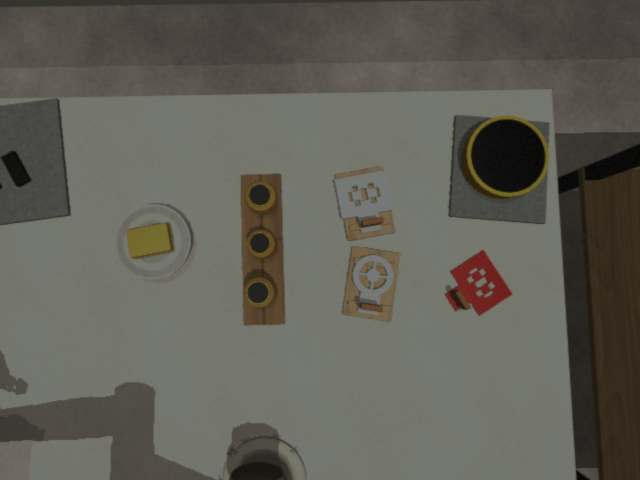

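View pics/side0.png

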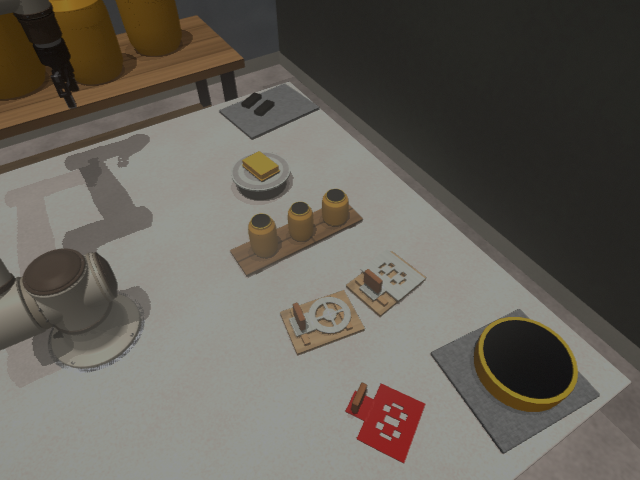

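Top view: the rectangular mask lies on the far rest, with its plate near (365,195) and grip at (371,223). The round mask is at (373,275), the lid at (150,240), and the jars run down the middle at x≈260. The red look-alike is at (478,285). I'll move so the wrist camera passes the lid on the way to the mask.

>>> play_rows(
  moves=[
    [[0.05,-0.05,0],-0.08,-1],
    [[0.15,-0.15,0],-0.2,-1],
    [[0.27,-0.27,0],-0.35,-1],
    [[0.4,-0.4,0],-0.5,-1],
    [[0.53,-0.53,0],-0.65,-1],
    [[0.66,-0.66,0],-0.8,-1],
    [[0.78,-0.78,0],-0.9,-1],
    [[0.88,-0.88,0],-0.95,-1],
    [[0.95,-0.95,0],-1,-1],
    [[0.98,-0.99,0],-1,-1],
    [[0.98,-0.99,0],-1,-1],
    [[0.98,-0.99,0],-1,-1],
  ],
)

```text
clock: 3.3
position: [472.1, 302.3, 404.8]
ee_rot: [0.919, -0.395, -0.0, -0.0]
contact_force: [-0.2, -0.5, 0.1]
gripper_width: 85.5
```

```bash
python3 - <<'E'
from h import *
im=arm.get_image('wrist'); save('w1',im); print(im['xyz'],R_(im)[:,2])
np.savez('w1.npz',**im)
for o in ['lid','lid_top','wheel']: print(o,[(np.round(d['centre'],1).tolist(),round(d['conf'],2)) for d in arm.look_for(o,im)][:3])
t=arm.get_image('top'); np.savez('t1.npz',**t)
s=arm.get_image('side'); np.savez('s1.npz',**s)
T=np.vstack([cv2.resize(t['pixels'][150:250,310:430],(600,500),interpolation=cv2.INTER_CUBIC)]); cv2.imwrite('pics/tc1.png',T[:,:,::-1])
cv2.imwrite('pics/sc1.png',cv2.resize(s['pixels'][240:320,335:435],(800,640)[:2] if 0 else (700,560),interpolation=cv2.INTER_CUBIC)[:,:,::-1])
E
```

```text
[518.70380597 252.1338028  374.0538694 ] [ 0.18470151 -0.19473275  0.96330914]
lid [([567.8, 248.3, 85.0], 0.59)]
lid_top [([571.1, 253.2, 83.3], 0.58)]
wheel [([545.7, 262.8, 55.8], 0.63)]
```

View pics/w1.png

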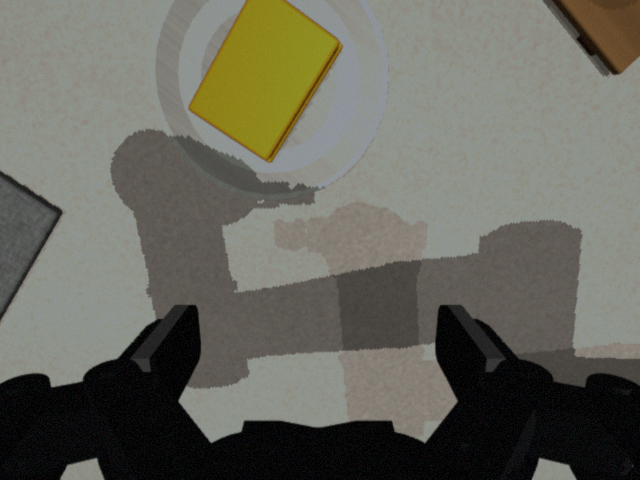

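View pics/tc1.png

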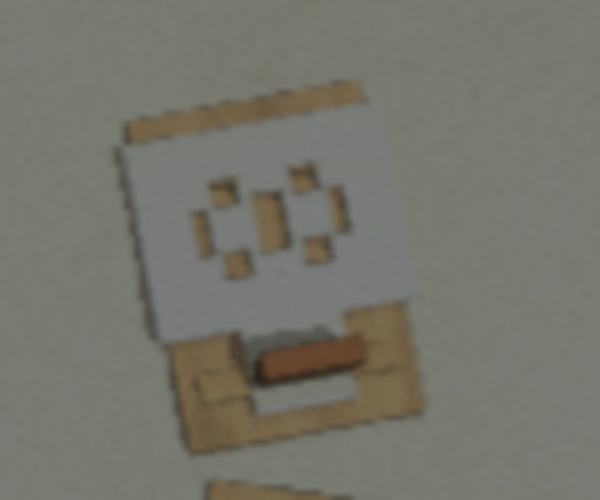

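The wrist view shows the lid at about (265,80), clipped at the top edge. I'll shift so it sits fully in view.

>>> play_rows(
  moves=[
    [[0.08,-0.02,0],-0.3,-1],
    [[0.2,-0.06,0],-0.65,-1],
    [[0.3,-0.09,0],-0.9,-1],
    [[0.33,-0.1,0],-1,-1],
    [[0.33,-0.1,0],-1,-1],
    [[0.33,-0.1,0],-1,-1],
  ],
)

```text
clock: 4.35
position: [570.8, 272.7, 404.7]
ee_rot: [0.785, -0.619, -0.0, 0.0]
contact_force: [-0.3, -0.2, 0.5]
gripper_width: 85.4
```

```bash
python3 - <<'E'
from h import *
im=arm.get_image('wrist'); save('w2',im); print(im['xyz'],R_(im)[:,2])
np.savez('w2.npz',**im)
def seg(im,z,n,roi=None):
    h=cv2.cvtColor(im['pixels'],cv2.COLOR_RGB2HSV)
    m=cv2.inRange(h,(20,140,60),(35,255,255))
    if roi: mm=np.zeros_like(m); mm[roi[0]:roi[1],roi[2]:roi[3]]=255; m&=mm
    nc,l,st,_=cv2.connectedComponentsWithStats(m); k=1+np.argmax(st[1:,4]); 
    c,_=cv2.findContours((l==k).astype(np.uint8),cv2.RETR_EXTERNAL,cv2.CHAIN_APPROX_NONE)
    c=max(c,key=len)[:,0,:]
    for zz in ([z] if np.isscalar(z) else z):
        w=ray(im,c,zz)[:,:2].astype(np.float32)
        r=cv2.minAreaRect(w); print(n,zz,st[k],np.round(r[0],1),np.round(r[1],1),round(r[2],2))
seg(im,[83,80],'w2')
t=np.load('t1.npz'); seg(t,[83],'top',(210,275,110,190))
s=np.load('s1.npz'); seg(s,[83],'side',(145,185,235,285))
w=np.load('w1.npz'); seg(w,[83],'w1')
print(arm.read_state()['position'],arm.read_state()['ee_rot'],arm.read_state()['clock'])
E
```

```text
[586.39348239 205.71268506 373.96796493] [ 0.06261087 -0.26088766  0.96333665]
w2 83 [  276   127    96   134 10813] [572.6 249.9] [65.3 96.1] 9.79
w2 80 [  276   127    96   134 10813] [572.5 250.3] [65.9 97.1] 9.79
top 83 [ 127  223   47   36 1209] [572.3 248.1] [68.  99.1] 9.49
side 83 [243 152  35  23 418] [571.6 248.1] [62.8 92.3] 9.7
w1 83 [  190     0   152   162 14172] [570.3 251. ] [67.7 94.2] 9.78
[570.64951704 272.79315398 404.86683504] [ 7.85517485e-01 -6.18839460e-01 -4.65687174e-05 -3.07695862e-05] 4.4
```

View pics/w2.png

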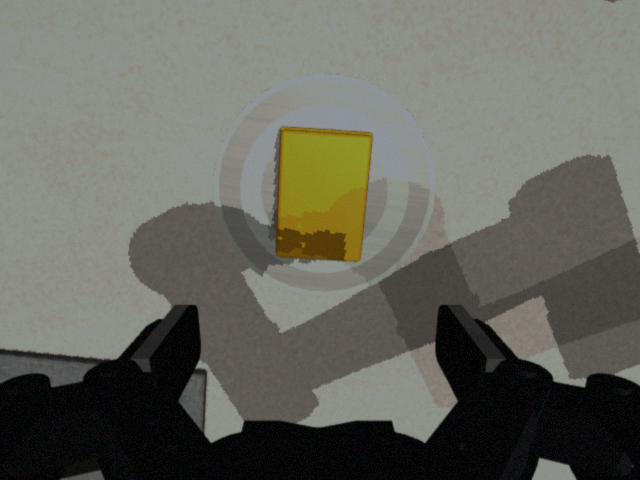

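```bash
python3 - <<'E'
from h import *
t=np.load('t1.npz')
c=np.array([(125,147),(386,103),(412,298),(160,340)])/5+[310,150]
w=ray(t,c,25); print(np.round(w,1), w.mean(0))
d=w[0]-w[3]+w[1]-w[2]; print(np.degrees(np.arctan2(d[1],d[0])))
g=np.array([(258,360),(362,338)])/5+[310,150]
print(ray(t,g,82))
E
```

```text
[[ 718.2 -185.3   25. ]
 [ 737.7 -314.8   25. ]
 [ 640.3 -324.3   25. ]
 [ 622.1 -200.1   25. ]] [ 679.60242039 -256.14428947   25.        ]
7.163707218258947
[[ 604.62701507 -241.94331455   82.        ]
 [ 613.92956761 -290.68678305   82.        ]]
```

>>> play_rows(
  moves=[
    [[0.01,-0.06,0],-0.05,-1],
    [[0.03,-0.2,0],-0.1,-1],
    [[0.05,-0.38,0],-0.15,-1],
    [[0.07,-0.56,0],-0.18,-1],
    [[0.09,-0.74,0],-0.18,-1],
    [[0.11,-0.92,0],-0.18,-1],
    [[0.12,-1,0],-0.18,-1],
  ],
)

```text
clock: 5.28
position: [605.9, -30.5, 405.3]
ee_rot: [0.754, -0.656, 0.0, -0.0]
contact_force: [0.2, 0.3, 0.1]
gripper_width: 85.4
```

```bash
python3 - <<'E'
from h import *
s=arm.read_state(); print(s['position'],s['ee_rot'],s['joints'],s['clock'])
E
```

```text
[605.90878713 -30.51087012 405.3034697 ] [ 7.54420864e-01 -6.56390995e-01  1.29408728e-04 -6.79751867e-05] [ 2.16261262e-01  3.53136878e-01 -3.86445811e-02  1.37210229e-04
 -1.17875145e+00 -7.75672374e-02] 5.275
```

>>> play_rows(
  moves=[
    [[0.03,-0.18,0],0,-1],
    [[0.06,-0.36,0],0,-1],
    [[0.08,-0.52,0],0,-1],
    [[0.09,-0.65,0],0,-1],
    [[0.1,-0.72,0],0,-1],
    [[0.1,-0.73,0],0,-1],
    [[0.1,-0.73,0],0,-1],
  ],
)

```text
clock: 6.15
position: [635.8, -248.8, 405.3]
ee_rot: [0.755, -0.656, -0.0, -0.0]
contact_force: [1.1, -0.6, -0.1]
gripper_width: 85.6
```

```bash
python3 - <<'E'
from h import *
im=arm.get_image('wrist'); save('w3',im); print(im['xyz'])
np.savez('w3.npz',**im)
for o in ['mask','mask_grip','rest_a']: print(o,[(np.round(d['centre'],1).tolist(),round(d['conf'],2)) for d in arm.look_for(o,im)][:3])
E
```

```text
[ 644.943511   -317.05306187  374.63285821]
mask [([670.3, -264.3, 29.0], 0.6)]
mask_grip [([665.5, -263.2, 24.8], 0.58), ([431.4, -447.8, 3.0], 0.5)]
rest_a [([623.0, -265.5, 13.4], 0.61)]
```

View pics/w3.png

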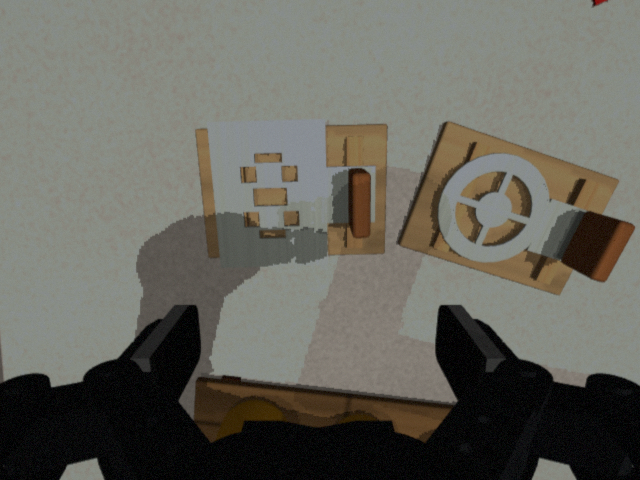

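```bash
python3 - <<'E'
from h import *
w=np.load('w3.npz')
cv2.imwrite('pics/w3c.png',cv2.convertScaleAbs(cv2.resize(w['pixels'][110:270,190:400],(787,600),interpolation=cv2.INTER_CUBIC)[:,:,::-1],alpha=1.6))
E
```

```text
(no output)
```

View pics/w3c.png

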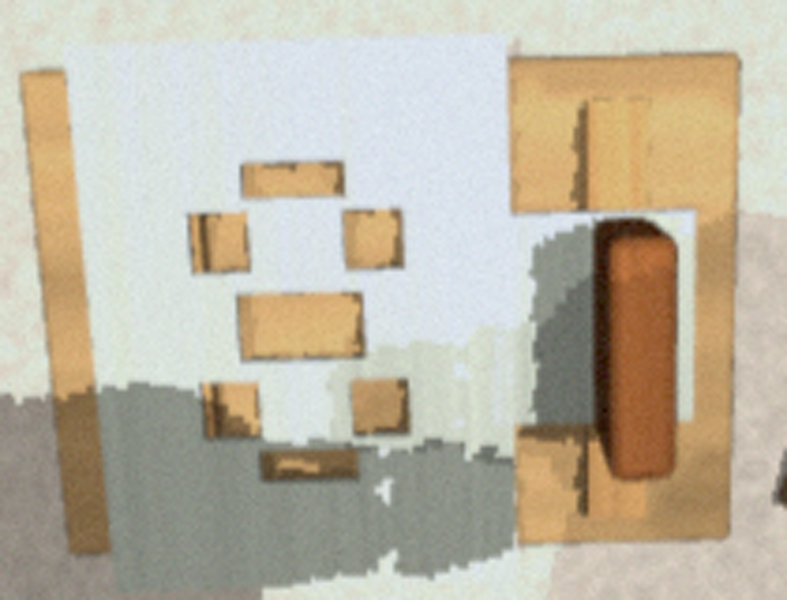

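```bash
python3 - <<'E'
from h import *
from scipy.optimize import least_squares
w=np.load('w3.npz'); t=np.load('t1.npz')
s=787/210
M=np.array([(50,-65,3),(-50,-65,3),(50,65,3),(-50,-25,3),(-93,-25,3),(-93,25,3)],float)
I=np.array([(64,42),(505,37),(113,587),(512,212),(695,211),(692,421)])/s+[190,110]
T=np.array([(50,65,3),(50,-65,3),(-50,-65,3),(-50,65,3)],float)
It=np.array([(125,147),(386,103),(412,298),(160,340)])/5+[310,150]
def pts(p,M):
    c,sn=np.cos(p[2]),np.sin(p[2]); return np.c_[p[0]+c*M[:,0]-sn*M[:,1],p[1]+sn*M[:,0]+c*M[:,1],p[3]+M[:,2]]
def rep(n,f,p0=(680,-256,.14,22),fixz=False):
    g=(lambda q:f(np.r_[q,22])) if fixz else f
    r=least_squares(g,p0[:3] if fixz else p0,loss='soft_l1'); p=r.x; print(n,np.round(p,3),'yaw deg',round(np.degrees(p[2]),2),'res',np.round(g(p),1)); return p
fw=lambda p:(proj(w,pts(p,M))-I).ravel()
ft=lambda p:(proj(t,pts(p,T))-It).ravel()
rep('wrist',fw); p=rep('wrist z22',fw,fixz=True); rep('top z22',ft,fixz=True); rep('both',lambda p:np.r_[fw(p),ft(p)])
G=np.array([(-68,-25,60),(-82,-25,60),(-82,25,60),(-68,25,60)],float)
Ig=np.array([(612,232),(674,232),(674,478),(610,478)])/s+[190,110]
rep('grip',lambda p:(proj(w,pts(p,G))-Ig).ravel(),fixz=True)
rep('gripz',lambda p:(proj(w,pts(p,G))-Ig).ravel())
E
```

```text
wrist [ 6.79225e+02 -2.56018e+02  1.58000e-01  2.12130e+01] yaw deg 9.05 res [ 0.2  0.2  0.7 -0.8  0.   0.2 -0.6  0.5 -0.  -0.1 -0.3 -0.1]
wrist z22 [ 6.79200e+02 -2.56098e+02  1.58000e-01] yaw deg 9.06 res [-0.1  0.   0.8 -0.9 -0.1  0.4 -0.5  0.5  0.2 -0.1 -0.2  0. ]
top z22 [ 6.79660e+02 -2.56488e+02  1.40000e-01] yaw deg 8.05 res [-0.1 -0.7 -0.4 -0.2  1.4  0.4 -0.4  0.4]
both [ 6.79274e+02 -2.56091e+02  1.57000e-01  2.12640e+01] yaw deg 8.97 res [ 0.2 -0.   0.8 -0.8 -0.1  0.1 -0.6  0.5  0.  -0.  -0.4  0.  -0.5 -0.
 -1.  -0.3  1.5  0.1 -0.2  1. ]
grip [ 6.79360e+02 -2.56952e+02  1.61000e-01] yaw deg 9.23 res [-1.1 -0.   1.5 -0.5  0.6  0.1 -0.7  0.5]
gripz [ 6.78812e+02 -2.56320e+02  1.61000e-01  1.78900e+01] yaw deg 9.22 res [-1.   0.4  1.4 -0.   0.4 -0.4 -0.6 -0. ]
```

Both views agree on the mask: origin (679.2,-256.2), yaw 9.1°, underside z≈21–22. That puts the grip at (605.1,-268.1). Next I approach and pinch it.

>>> play_rows(
  moves=[
    [[-0.05,-0.03,0],0.02,-1],
    [[-0.1,-0.064,-0.05],0.036,-1],
    [[-0.102,-0.064,-0.15],0.036,-1],
    [[-0.102,-0.064,-0.28],0.036,-1],
    [[-0.102,-0.064,-0.4],0.036,-1],
    [[-0.102,-0.064,-0.5],0.036,-1],
    [[-0.102,-0.064,-0.57],0.036,-1],
    [[-0.102,-0.064,-0.6],0.036,-1],
    [[-0.102,-0.064,-0.6],0.036,-1],
    [[-0.102,-0.064,-0.6],0.036,-1],
  ],
)

```text
clock: 7.6
position: [605.7, -267.7, 226.9]
ee_rot: [0.761, -0.648, 0.001, -0.001]
contact_force: [-1.1, 0.6, 0.0]
gripper_width: 85.3
```

```bash
python3 - <<'E'
from h import *
im=arm.get_image('wrist'); save('w4',im)
s=arm.get_image('side')
cv2.imwrite('pics/s4.png',cv2.resize(s['pixels'][200:350,270:470],(800,600),interpolation=cv2.INTER_CUBIC)[:,:,::-1])
E
```

```text
(no output)
```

View pics/w4.png

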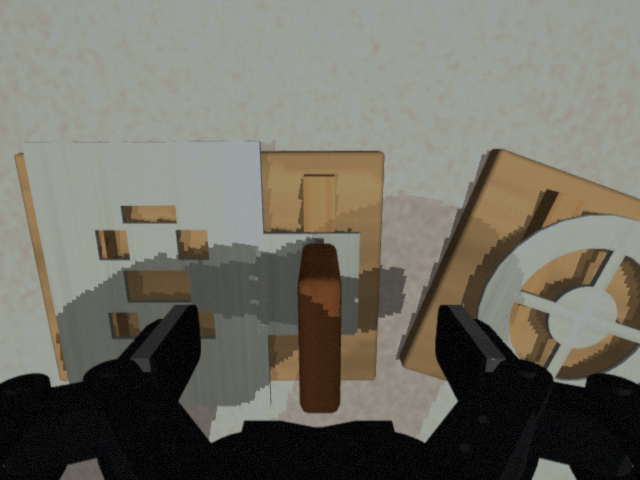

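View pics/s4.png

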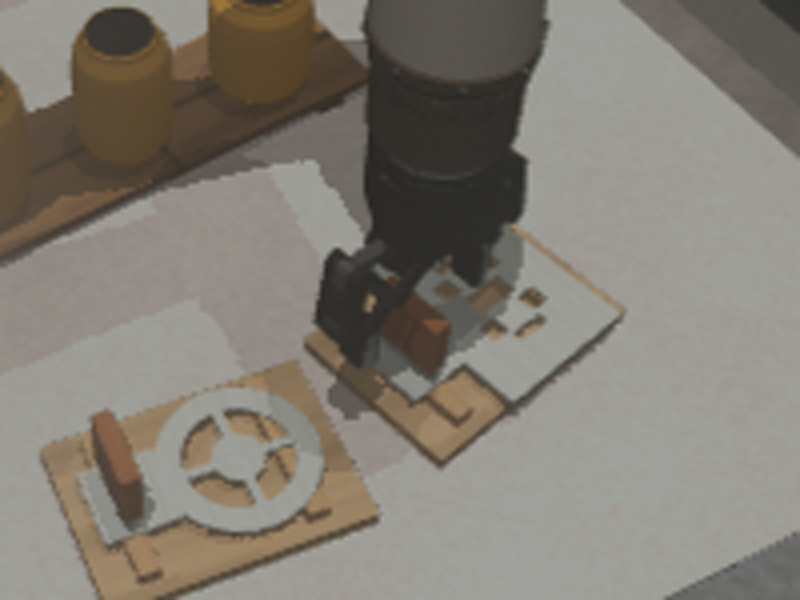

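The wrist view shows the grip at x≈320, midway between the fingers at 200 and 440. I'll go down the last centimetre and close.

>>> play_rows(
  moves=[
    [[0,0,-0.02],0,-1],
    [[-0.002,-0.001,-0.033],0,-1],
    [[-0.002,-0.001,-0.033],0,-0.3],
    [[-0.002,-0.001,-0.033],0,0.4],
    [[-0.002,-0.001,-0.033],0,1],
    [[-0.002,-0.001,-0.033],0,1],
    [[-0.002,-0.001,-0.033],0,1],
    [[-0.002,-0.001,-0.033],0,1],
    [[-0.002,-0.001,-0.033],0,1],
    [[-0.002,-0.001,-0.033],0,1],
  ],
)

```text
clock: 8.95
position: [605.2, -267.9, 217.2]
ee_rot: [0.761, -0.648, 0.001, -0.001]
contact_force: [-0.0, 1.2, 1.3]
gripper_width: 13.3
```

```bash
python3 - <<'E'
from h import *
s=arm.read_state(); print(s['position'],s['ee_rot'],s['contact_force'],s['wrist_torque'],s['clock'],s['gripper_width'])
im=arm.get_image('wrist'); save('w5',im)
E
```

```text
[ 605.17148571 -267.85530068  217.18815971] [ 7.61223056e-01 -6.48488320e-01  1.35715504e-03 -7.17974232e-04] [-0.04225371  1.17539777  1.30164728] [-0.02485807  0.05317047  0.00074294] 8.95 13.318495969719795
```

View pics/w5.png

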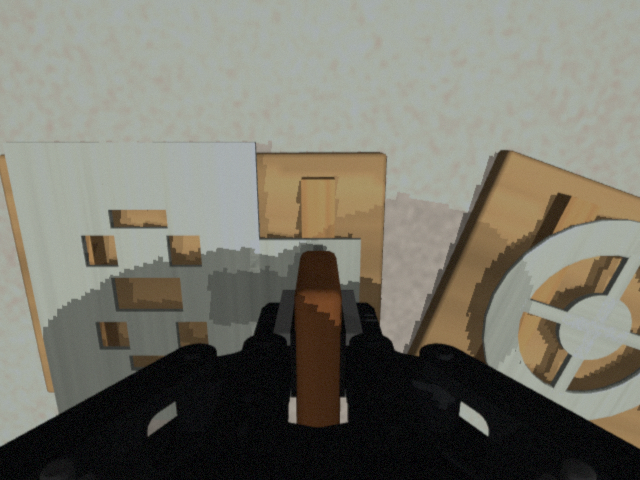

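The grip is held at 13.3 mm opening. I lift it straight up.

>>> play_rows(
  moves=[
    [[0,0,0.015],0,1],
    [[0,0,0.05],0,1],
    [[0,0,0.11],0,1],
    [[0,0,0.18],0,1],
    [[0,0,0.26],0,1],
    [[0,0,0.34],0,1],
    [[0,0,0.42],0,1],
    [[0,0,0.48],0,1],
    [[0,0,0.53],0,1],
    [[0,0,0.56],0,1],
    [[0,0,0.56],0,1],
    [[0,0,0.56],0,1],
  ],
)

```text
clock: 10.5
position: [605.0, -267.8, 384.3]
ee_rot: [0.761, -0.649, 0.001, -0.0]
contact_force: [0.4, 1.0, -1.7]
gripper_width: 13.8
```

```bash
python3 - <<'E'
from h import *
s=arm.read_state(); print(s['position'],s['ee_rot'],s['contact_force'],s['wrist_torque'],s['clock'],s['gripper_width'])
im=arm.get_image('wrist'); save('w6',im);np.savez('w6.npz',**im)
im=arm.get_image('side'); save('s6',im);np.savez('s6.npz',**im)
im=arm.get_image('top'); save('t6',im);np.savez('t6.npz',**im)
E
```

```text
[ 605.0232812  -267.78353988  384.25717744] [ 7.61164727e-01 -6.48558230e-01  5.23038299e-04 -4.55027611e-04] [ 0.41933548  1.03067012 -1.66122462] [-0.03320072  0.08654037  0.01845995] 10.5 13.802880385829702
```

View pics/w6.png

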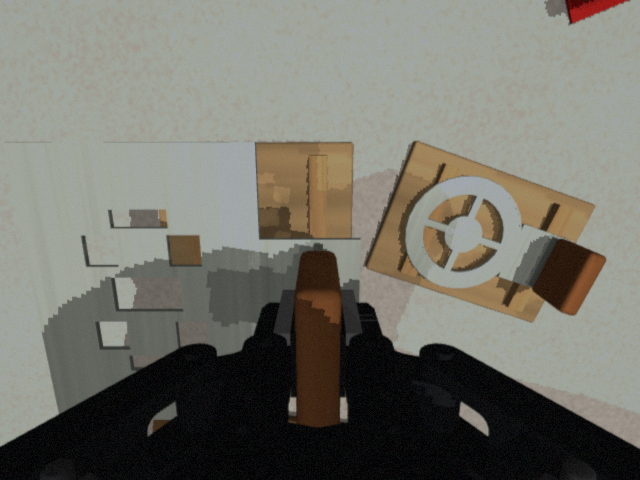

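View pics/s6.png

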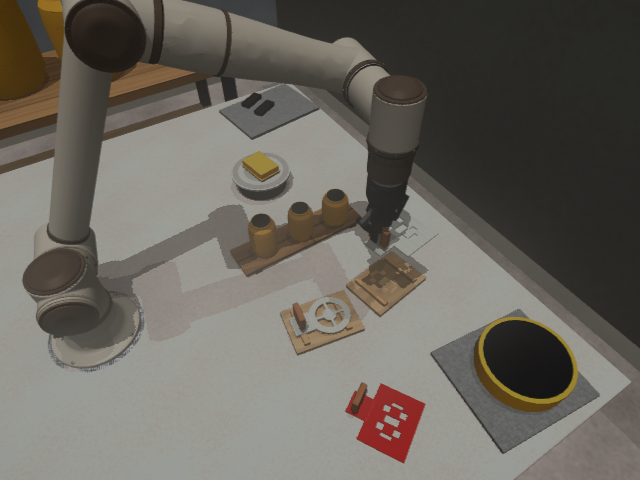

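View pics/t6.png

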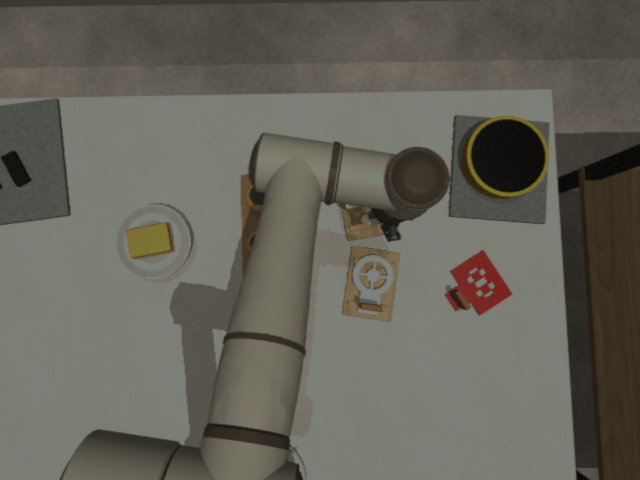

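```bash
python3 - <<'E'
from h import *
from scipy.optimize import least_squares
w=np.load('w6.npz')
x=cv2.convertScaleAbs(cv2.resize(w['pixels'][130:260,240:380],(700,650),interpolation=cv2.INTER_CUBIC)[:600,:,::-1],alpha=1.5)
cv2.imwrite('pics/w6c.png',x)
M=np.array([(-50,-65,3),(-50,-25,3),(-93,-25,3)],float)
I=np.array([(255.5,142),(259,238.5),(360.5,238.5)])
def pts(p):
    c,s=np.cos(p[2]),np.sin(p[2]); return np.c_[p[0]+c*M[:,0]-s*M[:,1],p[1]+s*M[:,0]+c*M[:,1],189.1+M[:,2]]
r=least_squares(lambda p:(proj(w,pts(p))-I).ravel(),(679,-256,.158)); print(r.x,np.degrees(r.x[2]),r.fun)
p=r.x; print('grip',p[:2]-75*np.array([np.cos(p[2]),np.sin(p[2])]))
E
```

```text
[ 6.78713874e+02 -2.56248028e+02  1.59751870e-01] 9.153107923487973 [-0.50021435 -0.86194225  0.0269453   0.49180962  0.50658046  0.52979796]
grip [ 604.66886477 -268.17852105]
```

View pics/w6c.png

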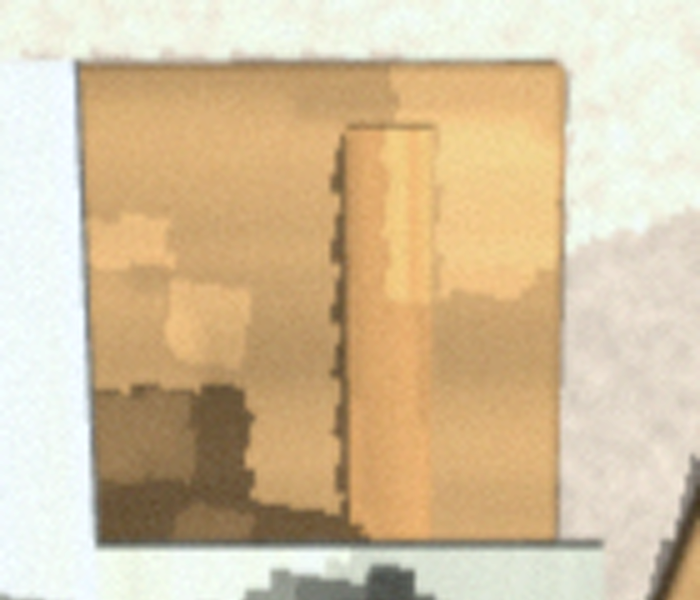

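The wrist view fits the mask at yaw 9.15° and grip (604.7,-268.2), so it did not slip and sits square in the jaws. I carry it over the jars at underside z≈189.

>>> play_rows(
  moves=[
    [[-0.005,0.02,0],0,1],
    [[-0.015,0.07,0],0,1],
    [[-0.03,0.14,0],0,1],
    [[-0.05,0.23,0],0,1],
    [[-0.07,0.33,0],0,1],
    [[-0.09,0.43,0],0,1],
    [[-0.11,0.53,0],0,1],
    [[-0.13,0.63,0],0,1],
    [[-0.15,0.73,0],0.01,1],
    [[-0.17,0.83,0],0.02,1],
    [[-0.19,0.92,0],0.022,1],
    [[-0.21,0.99,0],0.022,1],
  ],
)

```text
clock: 12.15
position: [540.9, 31.2, 384.7]
ee_rot: [0.765, -0.643, 0.001, -0.001]
contact_force: [-1.0, 0.5, -2.2]
gripper_width: 13.3
```

>>> play_rows(
  moves=[
    [[-0.02,0.1,0],0,1],
    [[-0.04,0.2,0],0,1],
    [[-0.06,0.3,0],0,1],
    [[-0.08,0.4,0],0,1],
    [[-0.1,0.5,0],0,1],
    [[-0.12,0.58,0],0,1],
    [[-0.132,0.64,0],0,1],
    [[-0.138,0.67,0],0,1],
    [[-0.141,0.685,0],0,1],
    [[-0.141,0.685,0],0,1],
    [[-0.141,0.685,0],0,1],
  ],
)

```text
clock: 13.52
position: [498.8, 236.1, 384.6]
ee_rot: [0.765, -0.644, 0.001, -0.001]
contact_force: [0.1, 0.3, -1.2]
gripper_width: 13.1
```

```bash
python3 - <<'E'
from h import *
s=arm.read_state(); print(s['position'],2*np.degrees(np.arctan2(s['ee_rot'][1],s['ee_rot'][0]))+90,s['ee_rot'],s['contact_force'],s['clock'])
for n in ['wrist','side','top']:
    im=arm.get_image(n); save(n+'7',im);np.savez(n+'7.npz',**im)
E
```

```text
[498.78117885 236.14557801 384.58448727] 9.85191418903473 [ 7.65212821e-01 -6.43776763e-01  6.74845419e-04 -6.01737696e-04] [ 0.13908411  0.30098128 -1.23372104] 13.525
```

View pics/wrist7.png

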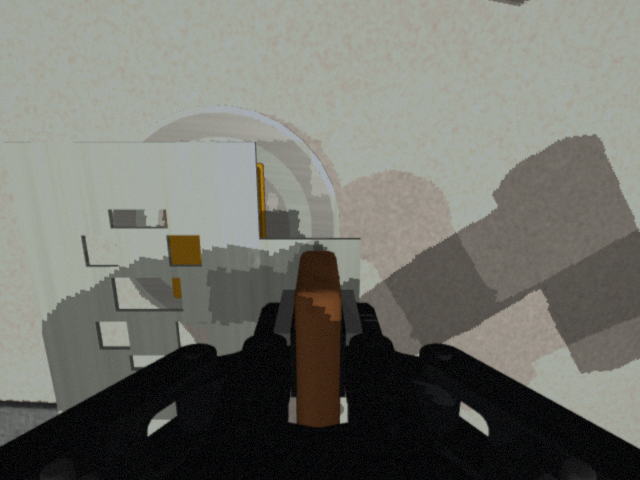

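View pics/side7.png

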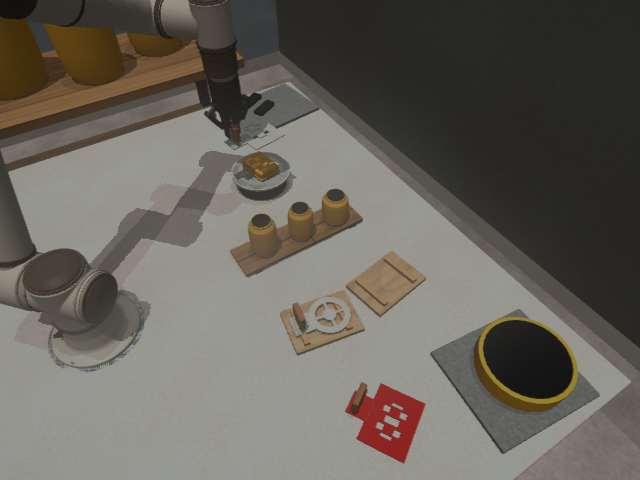

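View pics/top7.png

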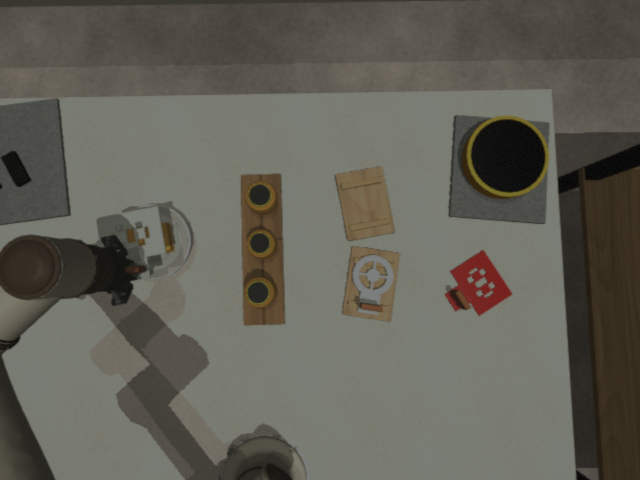

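The jars and round mask are undisturbed, and the lid is below the mask. I descend to about 3 cm above it and check.

>>> play_rows(
  moves=[
    [[0,0.002,-0.02],0,1],
    [[0,0.003,-0.06],0,1],
    [[0,0.003,-0.11],0,1],
    [[0,0.003,-0.16],0,1],
    [[0,0.003,-0.2],0,1],
    [[0,0.003,-0.235],0,1],
    [[0,0.003,-0.25],0,1],
    [[0,0.003,-0.255],0,1],
    [[0,0.003,-0.255],0,1],
    [[0,0.003,-0.255],0,1],
  ],
)

```text
clock: 14.92
position: [498.9, 237.2, 308.6]
ee_rot: [0.765, -0.644, 0.001, -0.001]
contact_force: [0.3, -0.3, -2.0]
gripper_width: 13.6
```

```bash
python3 - <<'E'
from h import *
s=arm.read_state(); print(s['position'],2*np.degrees(np.arctan2(s['ee_rot'][1],s['ee_rot'][0]))+90,s['ee_rot'],s['contact_force'],s['clock'])
for n in ['wrist','side','top']:
    im=arm.get_image(n); save(n+'8',im);np.savez(n+'8.npz',**im)
    if n=='side': cv2.imwrite('pics/s8c.png',cv2.convertScaleAbs(cv2.resize(im['pixels'][110:200,205:325],(800,600),interpolation=cv2.INTER_CUBIC)[:,:,::-1],alpha=1.4))
    if n=='top': cv2.imwrite('pics/t8c.png',cv2.convertScaleAbs(cv2.resize(im['pixels'][190:290,90:210],(720,600),interpolation=cv2.INTER_CUBIC)[:,:,::-1],alpha=1.4))
E
```

```text
[498.8754702  237.22580524 308.61014194] 9.858230693458239 [ 0.76524784 -0.64373419  0.00078005 -0.00119906] [ 0.25479735 -0.3263862  -1.96018411] 14.925
```

View pics/wrist8.png

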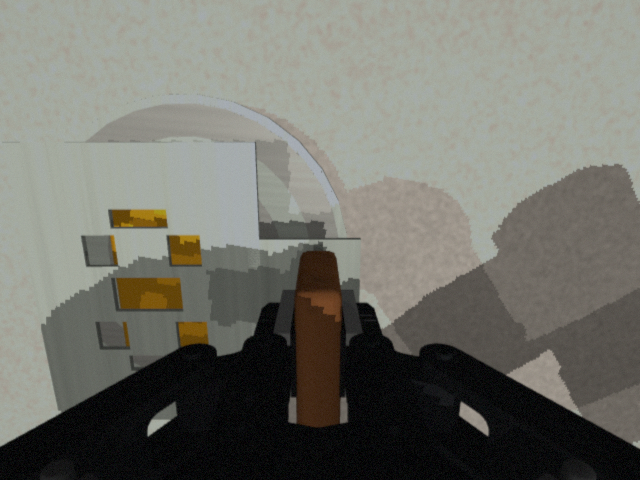

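View pics/s8c.png

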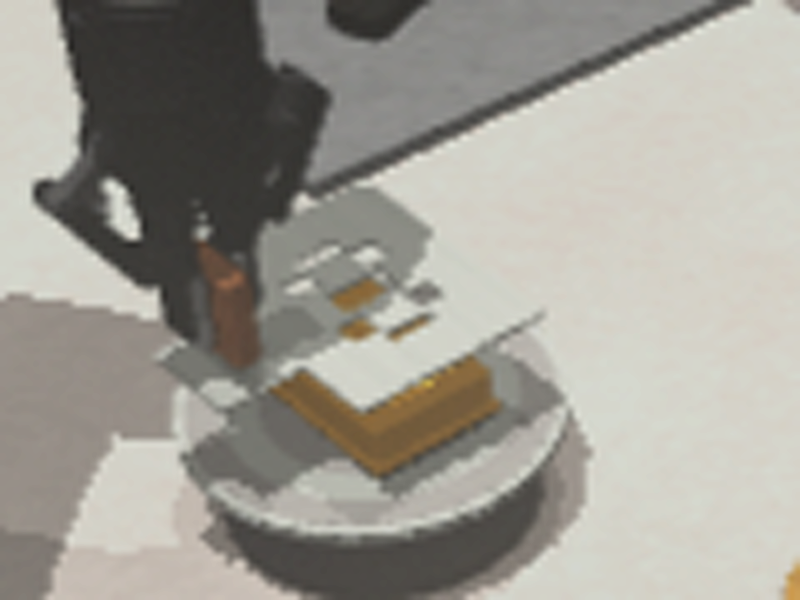

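View pics/t8c.png

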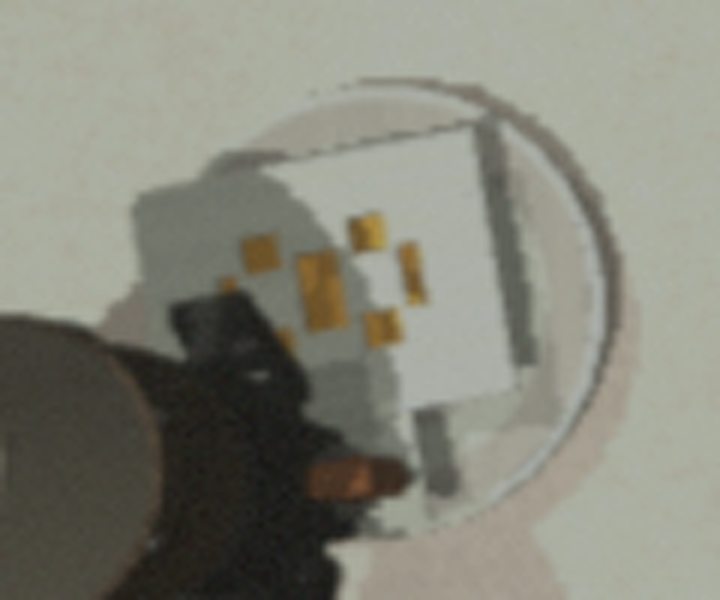

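```bash
cat > fit.py <<'E'
from h import *
from scipy.optimize import least_squares
from scipy.spatial.transform import Rotation as Ro
def fit(s,t,S,Sm,T,Tm,z0):
    S=np.array(S,float);T=np.array(T,float);Sm=np.array(Sm,float);Tm=np.array(Tm,float)
    pose=lambda p,M:(Ro.from_euler('ZYX',[p[2],p[4],p[5]]).apply(M)+[p[0],p[1],p[3]])
    P=[572.6,249.8,.172,z0,0,0]
    print('nominal res side',np.round(proj(s,pose(P,Sm))-S,1).tolist(),'top',np.round(proj(t,pose(P,Tm))-T,1).tolist())
    r=least_squares(lambda p:np.r_[(proj(s,pose(np.r_[p,0,0],Sm))-S).ravel(),(proj(t,pose(np.r_[p,0,0],Tm))-T).ravel()],P[:4])
    print('level fit',np.round(r.x,3),np.degrees(r.x[2]),np.round(r.fun,1))
E
python3 - <<'E'
from fit import *
s=np.load('side8.npz');t=np.load('top8.npz')
k=6.6667
S=np.array([(365,410),(545,316),(224,411),(160,362),(372,188)])/k+[205,110]
Sm=[(-50,-65,3),(50,-65,3),(-93,-25,3),(-93,25,3),(50,65,3)]
T=np.array([(475,123),(516,388)])/6+[90,190]
Tm=[(50,-65,3),(-50,-65,3)]
fit(s,t,S,Sm,T,Tm,113.4)
E
```

```text
nominal res side [[-1.6, -0.4], [-0.9, -1.4], [-1.4, -0.7], [-1.9, -1.7], [-2.0, -2.0]] top [[-0.4, 1.1], [0.3, 0.6]]
level fit [5.77359e+02 2.52058e+02 1.57000e-01 1.05140e+02] 9.02152573480839 [-0.6  0.9  0.2  0.2 -0.1  0.4 -0.4 -0.7 -0.3 -0.6  0.1 -0.1  0.1 -0.8]
```

```bash
python3 - <<'E'
from h import *
s=np.load('s1.npz')
def pts(p,M):
    M=np.array(M,float);c,sn=np.cos(p[2]),np.sin(p[2]); return np.c_[p[0]+c*M[:,0]-sn*M[:,1],p[1]+sn*M[:,0]+c*M[:,1],p[3]+M[:,2]]
def ov(name,img,roi,sets,k=7):
    y0,y1,x0,x1=roi
    v=cv2.convertScaleAbs(cv2.resize(img['pixels'][y0:y1,x0:x1],None,fx=k,fy=k,interpolation=cv2.INTER_CUBIC)[:,:,::-1],alpha=1.4)
    for p,M,col in sets:
        q=((proj(img,pts(p,M))-[x0,y0]+.5)*k).astype(int)
        cv2.polylines(v,[q],True,col,1)
    cv2.imwrite('pics/'+name+'.png',v)
plate=[(50,-65,3),(-50,-65,3),(-50,-25,3),(-93,-25,3),(-93,25,3),(-50,25,3),(-50,65,3),(50,65,3)]
lid=[(33,-48,28),(-33,-48,28),(-33,48,28),(33,48,28)]
foot=[(35,-50,0),(-35,-50,0),(-35,50,0),(35,50,0)]
L=(572.3,249.3,.171,55)
ov('o1',s,(240,320,335,435),[((679.2,-256.2,.158,22),plate,(0,0,255))])
ov('o2',s,(140,200,225,300),[(L,lid,(0,0,255)),(L,foot,(255,0,0))],k=8)
s8=np.load('side8.npz');t8=np.load('top8.npz')
P=(572.6,249.9,.172,113.4)
ov('o3',s8,(110,200,205,325),[(P,plate,(0,0,255)),(L,foot,(255,0,0))],k=6)
ov('o4',t8,(190,290,90,210),[(P,plate,(0,0,255)),(L,lid,(255,0,0))],k=6)
a=cv2.imread('pics/o1.png');b=cv2.imread('pics/o2.png')
E
```

View pics/o1.png

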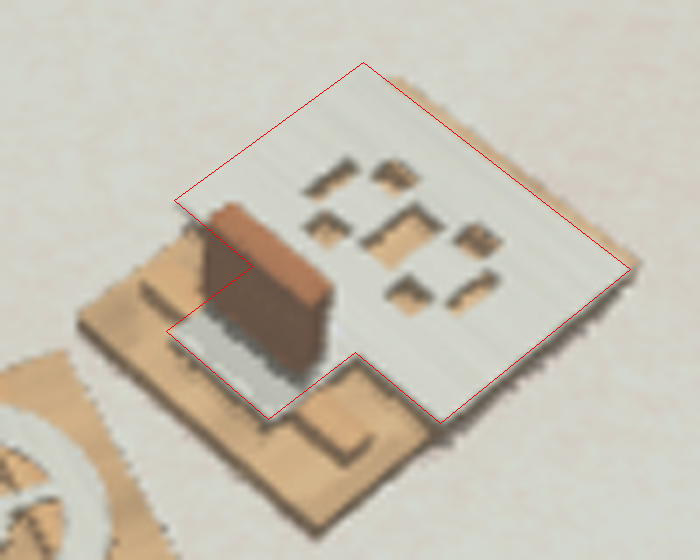

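View pics/o2.png

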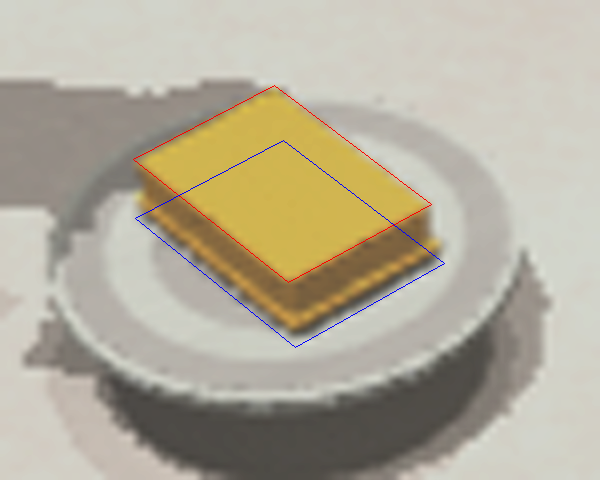

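View pics/o3.png

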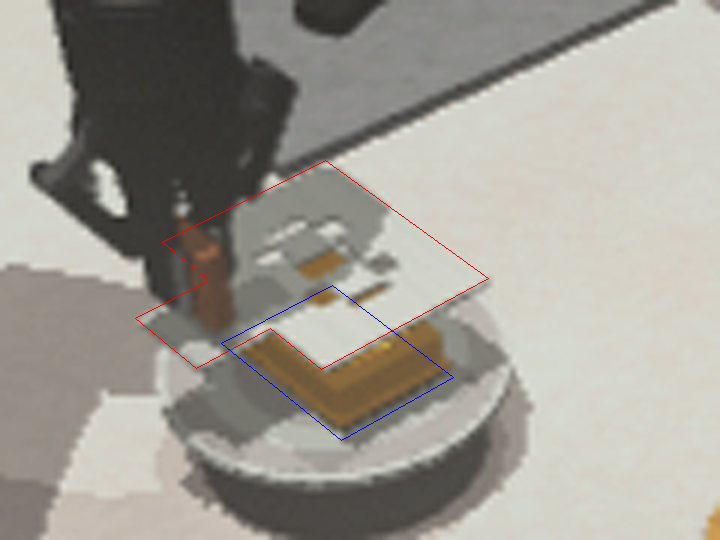

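View pics/o4.png

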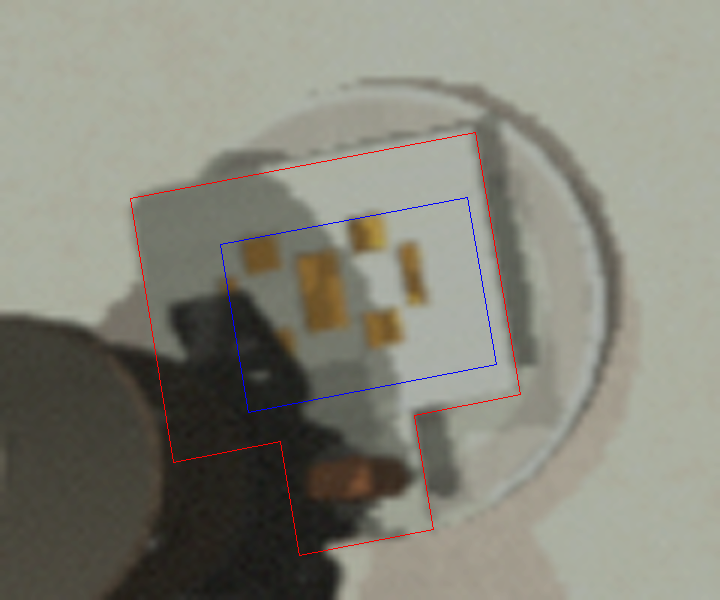

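```bash
cat > ov.py <<'E'
from h import *
def pts(p,M):
    M=np.array(M,float);c,sn=np.cos(p[2]),np.sin(p[2]); return np.c_[p[0]+c*M[:,0]-sn*M[:,1],p[1]+sn*M[:,0]+c*M[:,1],p[3]+M[:,2]]
def ov(name,img,roi,sets,k=7):
    y0,y1,x0,x1=roi
    v=cv2.convertScaleAbs(cv2.resize(img['pixels'][y0:y1,x0:x1],None,fx=k,fy=k,interpolation=cv2.INTER_CUBIC)[:,:,::-1],alpha=1.4)
    for p,M,col in sets:
        q=((proj(img,pts(p,M))-[x0,y0]+.5)*k).astype(int)
        cv2.polylines(v,[q],True,col,1)
    cv2.imwrite('pics/'+name+'.png',v); return v
plate=[(50,-65,3),(-50,-65,3),(-50,-25,3),(-93,-25,3),(-93,25,3),(-50,25,3),(-50,65,3),(50,65,3)]
lid=[(33,-48,28),(-33,-48,28),(-33,48,28),(33,48,28)]
foot=[(35,-50,0),(-35,-50,0),(-35,50,0),(35,50,0)]
E
python3 - <<'E'
from ov import *
L=(572.3,249.3,.171,55)
t=np.load('t1.npz')
a=ov('p1',t,(215,265,110,180),[(L,lid,(0,0,255))],k=10)
b=ov('p2',t,(155,245,325,405),[((679.2,-256.2,.158,22),plate,(0,0,255))],k=6)
w=np.load('wrist8.npz')
c=ov('p3',w,(0,480,0,640),[((572.6,249.9,.172,113.4),plate,(0,0,255)),(L,lid,(255,0,0))],k=1)
E
```

```text
(no output)
```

View pics/p1.png

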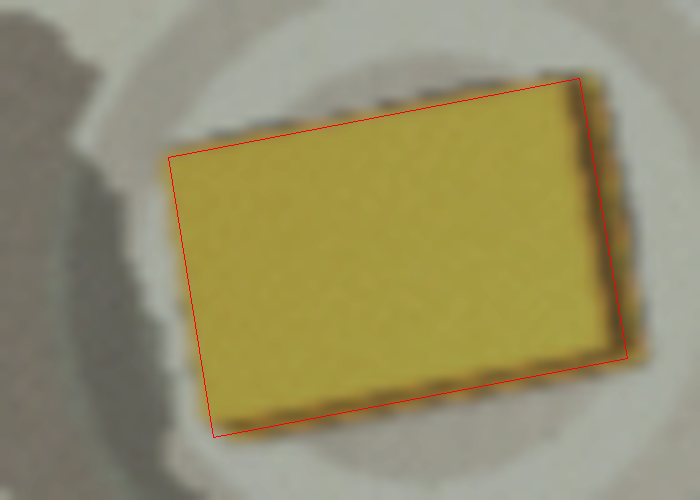

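View pics/p2.png

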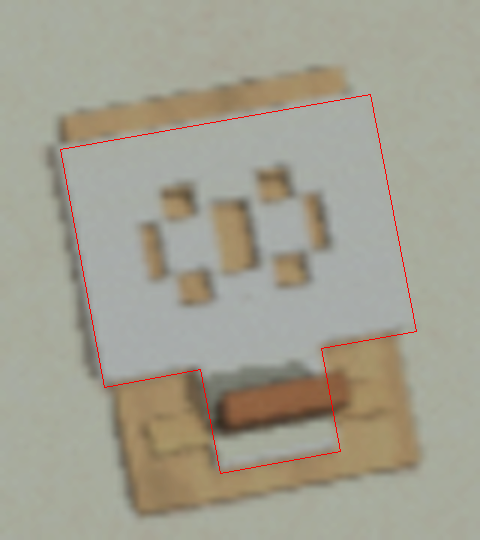

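View pics/p3.png

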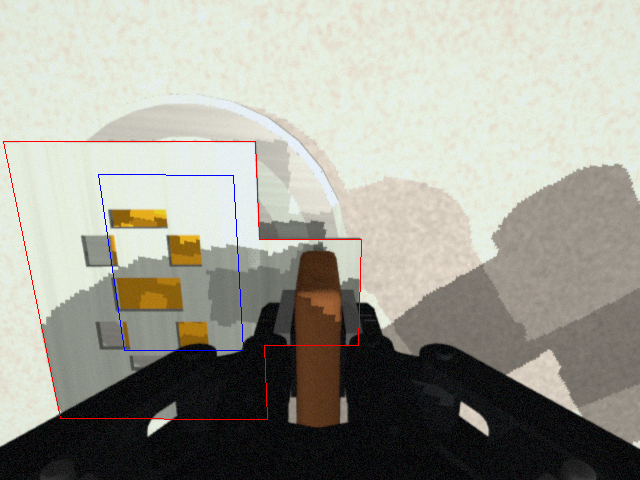

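```bash
python3 - <<'E'
from ov import *
L=(572.3,249.3,.171,55)
w=np.load('wrist8.npz')
ov('p4',w,(195,365,70,250),[(L,lid,(255,0,0))],k=4)
w=np.load('w2.npz')
ov('p5',w,(115,275,260,390),[(L,lid,(255,0,0)),(L,[(x,y,0) for x,y,_ in foot],(0,0,255))],k=4)
E
```

```text
(no output)
```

View pics/p4.png

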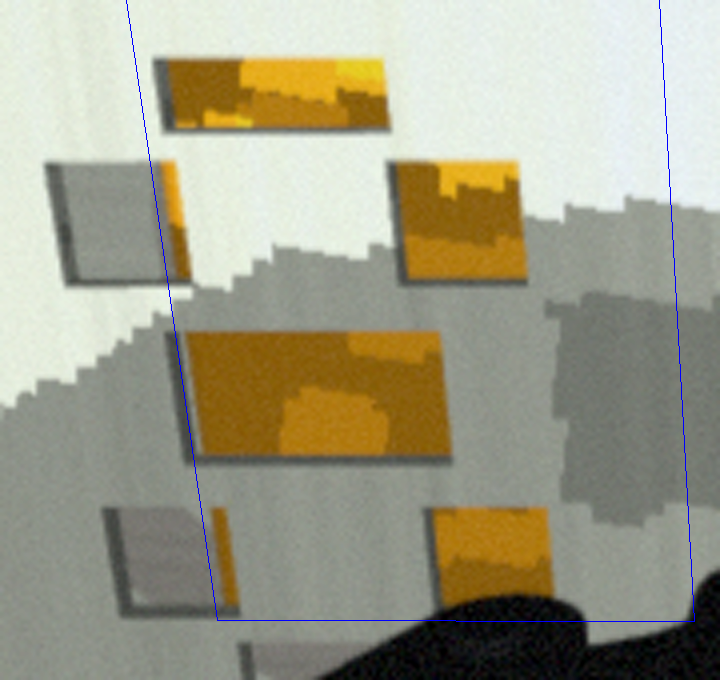

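View pics/p5.png

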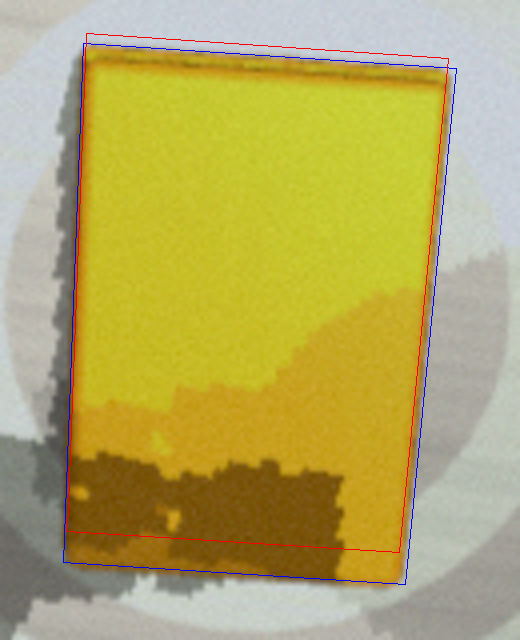

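```bash
python3 - <<'E'
from ov import *
a=np.linspace(0,2*np.pi,60)
circ=[(90*np.cos(x),90*np.sin(x),0) for x in a]
L=(572.8,249.8,.171,55)
s=np.load('s1.npz');t=np.load('t1.npz');w=np.load('w2.npz')
S=[(L,circ,(0,0,255)),(L,lid,(0,0,255)),(L,foot,(255,0,0))]
A=ov('q1',s,(140,210,225,300),S,k=8)
ov('q2',t,(195,290,105,205),S,k=6)
ov('q3',w,(60,310,200,450),S,k=2)
a=cv2.imread('pics/q2.png');b=cv2.imread('pics/q3.png');
E
```

```text
(no output)
```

View pics/q1.png

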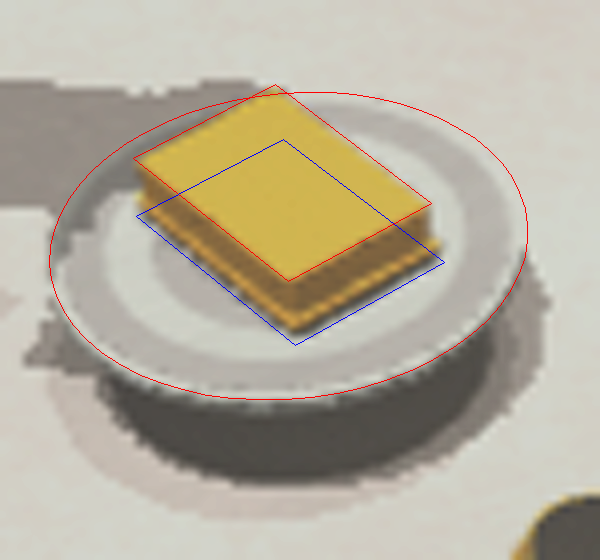

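View pics/q2.png

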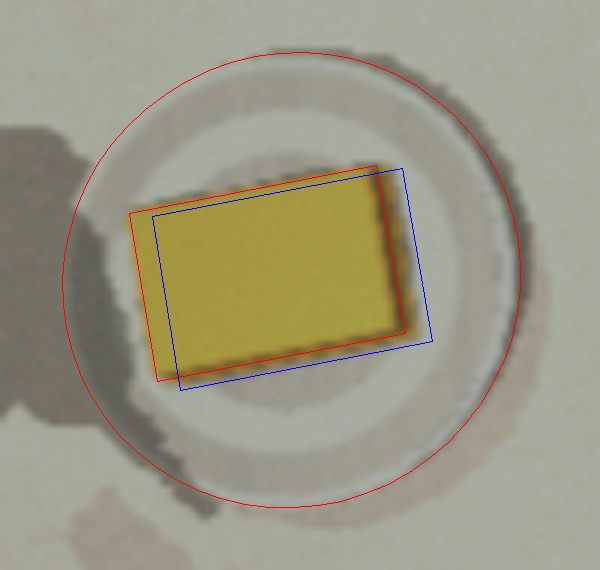

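View pics/q3.png

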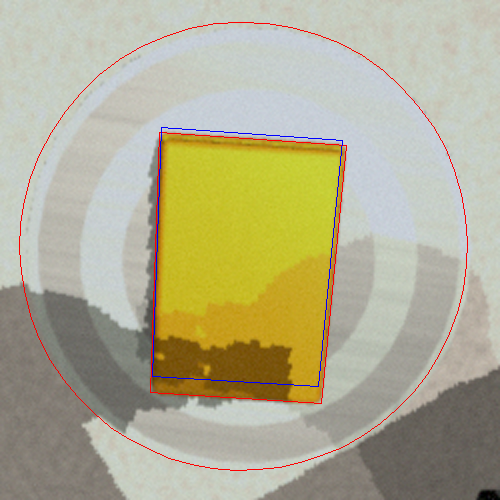

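```bash
python3 - <<'E'
from ov import *
from scipy.optimize import least_squares
s=np.load('s1.npz');t=np.load('t1.npz');w=np.load('w2.npz')
D=[(w,np.array([(88,62),(445,84),(402,582),(66,560)])/4+[260,115]-.5,[(1,-1),(-1,-1),(-1,1),(1,1)]),
(t,np.array([(168,152),(565,82),(608,350),(213,428)])/10+[110,215]-.5,[(1,1),(1,-1),(-1,-1),(-1,1)]),
(s,np.array([(275,89),(430,206),(289,280),(136,161)])/8+[225,140]-.5,[(1,1),(1,-1),(-1,-1),(-1,1)])]
def f(p,D):
    o=[]
    for im,I,sg in D:
        M=np.array([(a*(33-p[4]),b*(48-p[4]),0) for a,b in sg]); d=np.linalg.norm(np.array(im['xyz'])-[572,249,83])/K(im)[0]
        o.append(((proj(im,pts(p[:4],M))-I)*d).ravel())
    return np.concatenate(o)
for n,d in [('all',D),('w',D[:1]),('w+s',[D[0],D[2]]),('t+s',D[1:]),('w+t',D[:2])]:
    r=least_squares(f,[572,249,.171,83,0.5],args=(d,)); print(n,np.round(r.x,2),'rms mm',np.sqrt(np.mean(r.fun**2)).round(2))
for n,d in [('w',D[:1]),('t',D[1:2]),('s',D[2:])]:
    r=least_squares(lambda q:f(np.r_[q[:3],83,q[3]],d),[572,249,.171,0.5]); print(n,'z83',np.round(r.x,2))
# wheel top centre per view, edges: fit circle from q crops skipped
E
```

```text
all [5.7304e+02 2.5130e+02 1.7000e-01 8.1200e+01 1.1100e+00] rms mm 0.79
w [ 5.7165e+02  2.5278e+02  1.7000e-01  6.8440e+01 -5.9000e-01] rms mm 0.3
w+s [5.7264e+02 2.5073e+02 1.7000e-01 8.1340e+01 9.7000e-01] rms mm 0.53
t+s [5.7376e+02 2.5244e+02 1.7000e-01 7.9780e+01 1.0600e+00] rms mm 0.61
w+t [5.7285e+02 2.5016e+02 1.7000e-01 8.6190e+01 1.6900e+00] rms mm 0.67
w z83 [5.7234e+02 2.5059e+02 1.7000e-01 1.3700e+00]
t z83 [5.7345e+02 2.5131e+02 1.7000e-01 1.4700e+00]
s z83 [5.7222e+02 2.4869e+02 1.7000e-01 7.6000e-01]
```

The combined three-view fit puts the lid at about (572.8,250.5), yaw 9.74°, top z≈81–83. The mask is square with it and within about 1–2 mm of centre. I go down to roughly 10–11 mm above, with a small centring nudge.

>>> play_rows(
  moves=[
    [[-0.002,0.001,-0.008],0,1],
    [[-0.003,0.002,-0.022],0,1],
    [[-0.003,0.002,-0.036],0,1],
    [[-0.003,0.002,-0.05],0,1],
    [[-0.003,0.002,-0.06],0,1],
    [[-0.003,0.002,-0.065],0,1],
    [[-0.003,0.002,-0.065],0,1],
    [[-0.003,0.002,-0.065],0,1],
    [[-0.003,0.002,-0.065],0,1],
  ],
)

```text
clock: 16.2
position: [497.9, 237.8, 289.1]
ee_rot: [0.765, -0.644, 0.001, -0.001]
contact_force: [0.8, 0.1, -1.2]
gripper_width: 13.6
```

```bash
python3 - <<'E'
from ov import *
s=arm.read_state(); p=s['position']; print(p,2*np.degrees(np.arctan2(s['ee_rot'][1],s['ee_rot'][0]))+90,s['ee_rot'],s['contact_force'],s['clock'],s['gripper_width'])
L=(572.8,250.3,.170,55)
P=(p[0]+73.9-.2,p[1]+12.8-.2,.172,p[2]-195.2); print(P)
for n,roi,k in [('wrist',(0,480,0,640),1),('side',(110,200,205,325),6),('top',(190,290,90,210),6)]:
    im=arm.get_image(n); save(n+'9',im);np.savez(n+'9.npz',**im)
    ov(n+'9o',im,roi,[(P,plate,(0,0,255)),(L,lid,(255,0,0))],k=k)
w=np.load('wrist9.npz'); ov('wrist9c',w,(195,365,70,250),[(P,[(0,0,3),(10,0,3)],(0,0,255)),(L,lid,(255,0,0))],k=4-1)
E
```

```text
[497.93281361 237.79838598 289.10057971] 9.859376036911925 [ 0.7652543  -0.64372656  0.00077148 -0.00117453] [ 0.77990278  0.10772648 -1.17049835] 16.2 13.603152848297599
(np.float64(571.6328136059334), np.float64(250.3983859812084), 0.172, np.float64(93.9005797138941))
```

View pics/side9o.png

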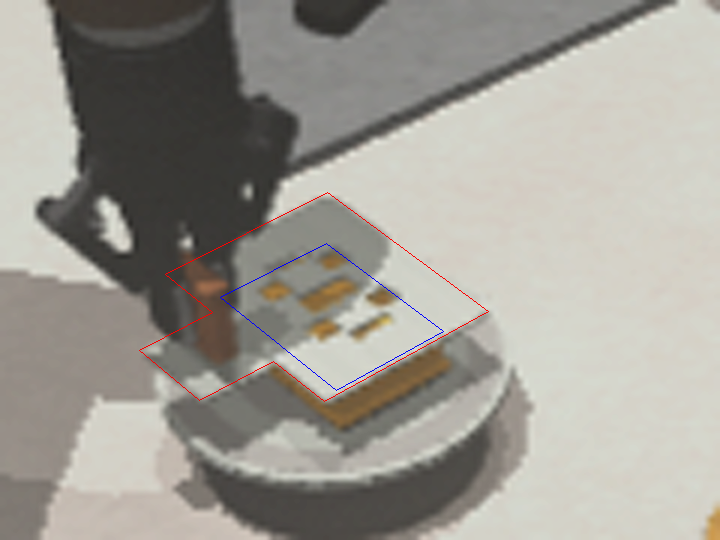

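View pics/top9o.png

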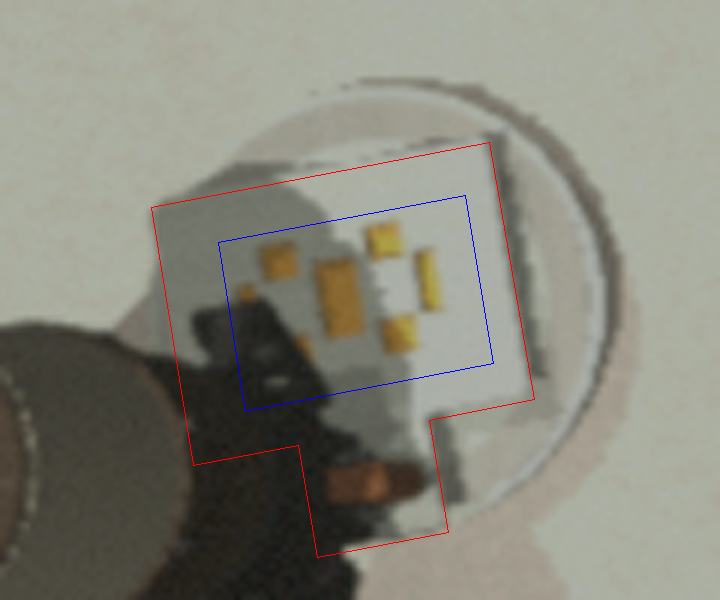

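View pics/wrist9c.png

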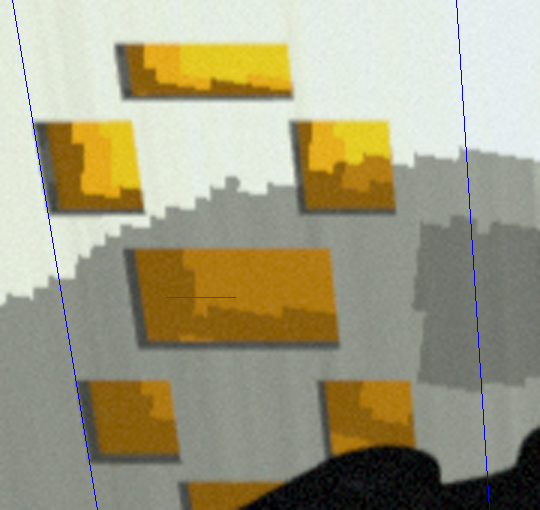

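All views agree within about 1–2 mm: the plate outline matches in the side view, and every cut-out shows lid beneath it. I make a last 1 mm trim and settle.

>>> play_rows(
  moves=[
    [[0.001,0,-0.002],0,1],
    [[0.001,0,-0.003],0,1],
    [[0.001,0,-0.003],0,1],
    [[0.001,0,-0.003],0,1],
    [[0.001,0,-0.003],0,1],
    [[0.001,0,-0.003],0,1],
    [[0.001,0,-0.003],0,1],
    [[0.001,0,-0.003],0,1],
  ],
)

```text
clock: 17.35
position: [498.2, 237.8, 288.2]
ee_rot: [0.765, -0.644, 0.001, -0.001]
contact_force: [-0.4, 1.0, -2.2]
gripper_width: 13.0
```

```bash
python3 - <<'E'
from ov import *
s=arm.read_state(); p=s['position']; print(p,2*np.degrees(np.arctan2(s['ee_rot'][1],s['ee_rot'][0]))+90,s['joint_vel'],s['contact_force'],s['wrist_torque'],s['clock'],s['gripper_width'])
L=(572.8,250.3,.170,55)
P=(p[0]+73.9-.2,p[1]+12.8-.2,.172,p[2]-195.2); print(P)
im=arm.get_image('side'); save('side10',im); ov('side10o',im,(110,200,205,325),[(P,plate,(0,0,255)),(L,foot,(255,0,0))],k=6)
E
```

```text
[498.21003304 237.78876021 288.1602104 ] 9.859693551152262 [ 1.04775961e-03  3.25253463e-05  5.24146843e-04 -4.72434834e-04
 -2.34210549e-04 -2.87067952e-04] [-0.44558354  0.98343628 -2.15966333] [-0.03443004  0.07701196  0.02848624] 17.35 13.039749151682706
(np.float64(571.9100330425075), np.float64(250.38876021407492), 0.172, np.float64(92.96021039527233))
```

View pics/side10.png

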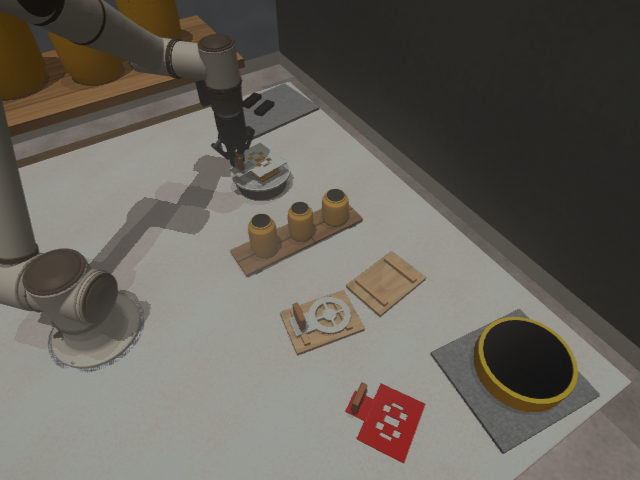

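View pics/side10o.png

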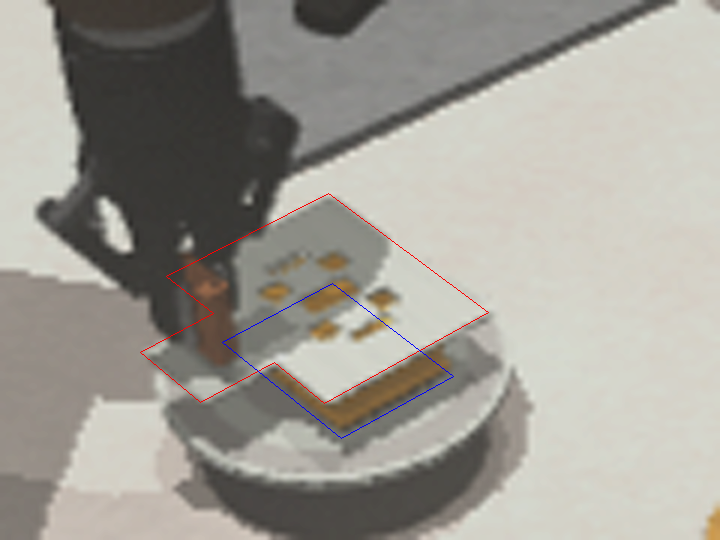

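The side view shows the plate over the lid (about 260,165), matching the predicted outline, with the jars, round mask and red mask unmoved. The arm is at rest and the force reading equals only the mask's weight, so I hand in.

```bash
python3 -c "
from bench import arm
print(arm.job_done())"
```

```text
the job is handed in; nothing more can be done
None
```

I picked up the rectangular mask by its wooden grip, carried it over the jars with about 6 cm to spare, and handed the job in with the arm holding it still over the lid.

| Last check | Mask | Lid |
|---|---|---|
| Centre (mm) | (571.9, 250.4) | (572.8, 250.4) |
| Yaw | 9.86° | 9.74° |
| Height (mm) | underside 93 | top 81–83 |

- **Gap and contact:** the mask is about 1 cm above the lid. The tool force was about 2 N, which is only the mask's weight. The joints were at rest and I saw no sign of contact with the lid.
- **Level:** the tool was within about 0.2° of vertical, and in the wrist camera the mask's position in the jaws had not changed since it lay on its rest.
- **Rest of the scene:** in the last side view the jars, the round mask and the red look-alike stand where they were.
- **Disagreements:** the three cameras differ by 1–2 mm on the lid's position. The overhead view put both the mask and the lid about 1–2 mm farther along x. My estimates of the lid's height from pairs of views ranged from 80 to 86 mm, so the gap is known only to about 2–3 mm, and I took the stated 83 mm as the check. An early rough fit put the mask about 8 mm lower, but drawing its outline on the pictures did not bear that out.

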